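Unload the label-tape stand on the bar cart

ROBOT

A 6-joint arm with a two-finger parallel gripper is mounted at the origin on the work surface. World frame = base frame: x ahead of the robot, y to its left, z up, the work surface at z = 0. Lengths are in m, angles in rad, forces in N, time in s.
With the tool pointing down it reaches from about 0.275 to 0.875 m from the base axis. Payload 12.5 kg.
Tool frame: the origin (TCP) lies on the centre line of the jaws, within the pads' length; the fingertips stand r.finger_overhang ahead of it and the grasp point (between the pads) lies 3 mm ahead of it (r.finger_overhang is the distance from the TCP to the fingertips, in m); z points along the fingers, y is the direction in which the jaws open and shut (so a half turn about z gives the same grasp; the last joint's range is limited). The gripper opens to 85 mm and grips with 20 to 120 N. Pads are 22 mm wide; open, the fingers measure 114 mm over their backs; the gripper's body (76 mm by 85 mm) begins 54 mm behind the grasp point. The pads swing forward as they close: fully open they stand 13 mm farther back than shut.
Start: joints at [1.057, 0.351, 1.652, -0, 1.139, -0.085], TCP at [0.229, 0.5, 0.229] pointing down, gripper open.
Joint ranges: [-2.75, 2.75], [-0.79, 2.1], [0.01, 2.65], [-1.57, 4.71], [0.07, 3.14], [-2.87, 2.87]. Speed limits (rad/s): [2.22, 2.22, 2.79, 3.14, 3.14, 3.14].

INTERFACE

Orientations are given as a unit quaternion [x, y, z, w].
In Python, from cell import r, optics gives the robot as it stands. The module is installed in compiled form; this text tells all that it offers. Calls block until the motion is done:
- r.move_to(position, orientation): joint-space move of the TCP to a pose.
- r.move_linear(position, rot=None, vel=0.15): straight line of the TCP; rot=None keeps the orientation; vel is the mean speed in m/s.
- r.set_joints(angles): joint-space move.
- r.set_gripper(opening, squeeze=None): opening from 0.0 (shut) to 1.0 (fully open); squeeze is the grip in N (None keeps the last); returns when the fingers have stopped.
- r.sleep(seconds).
- r.inverse_kinematics(position, orientation): joint angles nearest the present ones, or None.
- optics.get_image(name): name is "scene" or "top"; returns a dict with "pixels" (400x640x3 uint8, red, green, blue), "depth" (400x640 float32, m along the optical axis (not along the pixel's ray), 0 where there is no reading), "fx", "fy", "cx", "cy" (pixels), "camera_from_world" (4x4, takes a point from world to camera coordinates). Camera axes: x right, y down, z forward; pixel columns grow to the right and rows downward; lengths in m; the calibration is good to about 2 mm. A picture is of the moment at which its call begins.
A pose or a line that the arm cannot do raises r.PlanningError and nothing moves.
- r.hand_in(): hands the job in, once; it reports no verdict.
Readings, each from a call of its own:
- r.current_t(): time.
- r.current_q(): joint angles.
- r.current_qvel(): joint speeds.
- r.current_effort(): joint torques, N m.
- r.current_tool_pos(): TCP position.
- r.current_ee_rot(): TCP orientation.
- r.current_contact_force(): force on the tool from outside, world axes, zero at the start.
- r.current_torque(): the same for the moment, N m.
- r.current_opening(): opening from 0.0 (shut) to 1.0 (fully open).
Only numpy, scipy, OpenCV 4.12 (cv2) and the standard library are available. Lean on these libraries where they do the work, as an engineer would, in place of code of your own. Each camera call takes 0.05 s, during which the arm holds its last target. There are 200 camera calls.

TASK

Slide the roll of paper tape straight off the leaning spindle of its stand, without bumping the lamp that hangs over it, and set it down (do not drop it) standing on end on the round cork coaster, wholly on the coaster. Then clear the empty stand's feed: swing the sprung lever at its side all the way to its stop and let it spring back. Leave the other things on the cart where they are.

Things in the scene. Friction and masses are not known exactly. Their poses are not given: they have to be found in the camera images.
- stand: Fixed dark steel stand for a tape roll; base plate 190 x 190 x 20 mm. Origin on the board, at the height of the board, straight below the centre of the loaded roll; its x axis points from the front (robot side) to the back, y to its left, z up. The base reaches from x = -60 to +130 mm and y = -130 to +60 mm. It carries the spindle, the lamp and the lever. Its position and yaw vary.
- spindle: Fixed plain steel spindle of the stand, 30 mm diameter, 70 mm long, tapered over its last 8 mm, leaning 30 degrees from vertical towards the stand's front. Origin on its axis at the top of its round brass seat (68 mm diameter), which is at (15, 0, 75) mm in the stand's frame; z along the spindle, up and forward to its free end; y is the stand's y (level).
- roll_center (a point): Centre of the loose roll of paper tape, a wound ring of 60 mm outer diameter and 60 mm high, with a cardboard core of 37 mm bore (3.5 mm play all round on the spindle), about 0.12 kg. The point is on its axis, half-way up; its z is the roll's axis. It starts threaded on the spindle and resting on the seat, so its centre is about 30 mm up the spindle and up to 3.5 mm to the low (front) side of the spindle's axis; it must move at least 70 mm along the spindle to come free.
- lamp: Fixed brass lamp of the stand, not to be bumped. Its origin and axes are those of the stand. A post at x = 112 mm rises behind the spindle and bends forward; its head is a level bar 90 mm long in y, 24 mm in x and 14 mm thick, centred at (18, 0, 221) mm in the stand's frame, right above the roll: a gripper coming straight down would hit it, one tilted along the spindle passes in front of it.
- coaster_top (a point): Centre of the top face of the round cork coaster, 110 mm diameter, 8 mm thick, fixed on the board; z up. It lies to the left or right of the stand; a square grey slate coaster lies on the other side and stays unused.
- lever_pivot (a point): Point on the vertical pivot axis of the stand's feed lever, at half the height of its finger post (96 mm above the board), at (30, -100) mm in the stand's frame. Does not move as the lever swings.
- lever_tip (a point): Centre of the lever's finger post: an upright black cylinder, 18 mm diameter, from 73 to 118 mm above the board, 75 mm from the pivot at the end of a flat brass arm; this point is half-way up it. At rest it is at (-7.5, -165) mm in the stand's frame.
- lever (a joint): Lever angle in rad: 0 at rest, where the arm points outward (to the stand's right) and 30 degrees to its front; grows anticlockwise seen from above (the post moves towards the stand's back) to a hard stop at 1.05, where the post is at (67.5, -165) mm in the stand's frame. A spring returns it when let go; it takes about 1 N at the post to start and 2.6 N at the stop.

How it is judged:
By the outcome, as a careful person would: the job done as asked, in the order asked, and still so for the second after the job is handed in, with the robot touching nothing.
It also fails if it takes over 61 s, if anything falls off the work surface, if the arm or the gripper's body presses on something with over 40 N, if the wrist force passes 120 N, or if a joint passes its speed limit or range.

## Working session

There is one attempt and no reset: what is moved stays moved. The work goes in short steps, each a Python script; the robot and the scene stay as the last script left them, time stands still between calls to the robot, and variables do not carry over. Pictures are saved under pics/ and viewed, about 8 in all and at most 12, crops included, and the job is handed in when it is done.

```bash
mkdir -p pics; cat > h.py <<'E'
import numpy as np, cv2
from cell import r, optics
from scipy.spatial.transform import Rotation as R
def cloud(im):
    d=im["depth"]; v,u=np.mgrid[:d.shape[0],:d.shape[1]]
    p=np.stack([(u-im["cx"])/im["fx"]*d,(v-im["cy"])/im["fy"]*d,d,np.ones_like(d)],-1)
    w=p@np.linalg.inv(im["camera_from_world"]).T
    w=w[...,:3]; w[d<=0]=np.nan
    return w
def save(im,n): cv2.imwrite("pics/"+n+".png",im["pixels"][...,::-1])
E
python3 - <<'E'
from h import *
print(r.current_t(), r.finger_overhang)
ims={n:optics.get_image(n) for n in("scene","top")}
for n,im in ims.items():
    save(im,n+"0"); np.save(n+"0.npy",im,allow_pickle=True)
    T=np.linalg.inv(im["camera_from_world"]); print(n,T[:3,3].round(3),T[:3,2].round(3),im["fx"], (im["depth"]>0).mean())
E
```

```text
0.0 0.022
scene [1.025 0.68  0.707] [-0.442 -0.662 -0.606] 468.1125947800567 0.98969921875
top [ 0.341 -0.013  1.043] [ 0.215  0.014 -0.977] 393.98145083522076 0.99587890625
```

View pics/scene0.png

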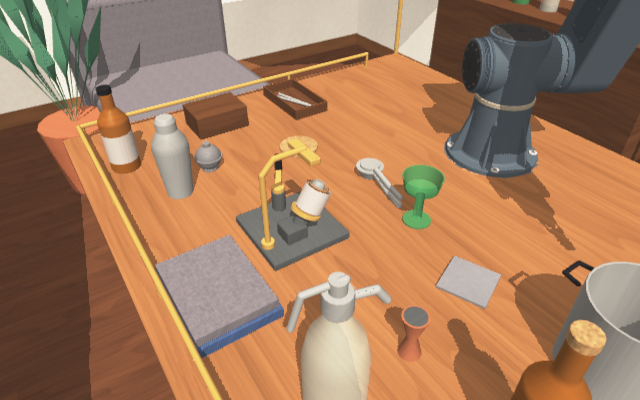

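View pics/top0.png

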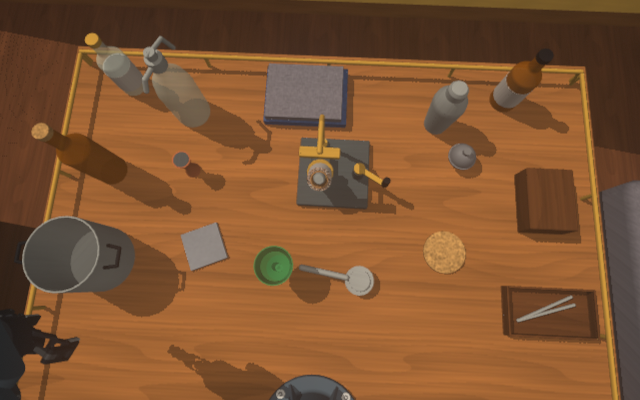

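The scene camera shows the stand at about (292,225), with the round cork coaster behind the lamp at (300,148). In the top view the roll is at (320,177), the lamp bar at (320,153), the lever post at (385,181), the cork coaster at (445,252) and the slate at (205,246).

```bash
python3 - <<'E'
from h import *
for n,box in(("top",(285,395,105,215)),("scene",(230,355,125,270))):
    im=np.load(n+"0.npy",allow_pickle=True).item(); w=cloud(im); px=im["pixels"]
    hsv=cv2.cvtColor(px,cv2.COLOR_RGB2HSV); H,S,V=[hsv[...,i].astype(int) for i in range(3)]
    m=np.zeros(H.shape,bool); m[box[2]:box[3],box[0]:box[1]]=1
    z=w[...,2]
    # base top
    b=m&(abs(z-.02)<.006)&(S<90)
    P=w[b]; rect=cv2.minAreaRect(P[:,:2].astype(np.float32)*1000); print(n,"base",b.sum(),np.median(P[:,2]).round(4),rect)
    print(" box",cv2.boxPoints(rect).round(0).tolist())
    l=m&(z>.2)&(z<.24)&(S>110); P=w[l]
    rect=cv2.minAreaRect(P[:,:2].astype(np.float32)*1000); print(" lamp",l.sum(),P[:,2].max(),rect)
    t=m&(V<70)&(z>.08)&(z<.125)&(S<120); P=w[t]; print(" post dark",t.sum(),np.median(P,0).round(4) if t.sum() else 0, P.max(0) if t.sum() else 0)
    ro=m&(V>150)&(S<80)&(z>.08)&(z<.19); P=w[ro]; print(" roll",ro.sum(),P.min(0).round(3),P.max(0).round(3),np.median(P,0).round(3))
im=np.load("top0.npy",allow_pickle=True).item(); w=cloud(im)
s=np.s_[228:276,418:472]; z=w[s][...,2]; k=z>.0045
P=w[s][k]; print("cork",k.sum(),np.median(z[k]),cv2.minEnclosingCircle(P[:,:2].astype(np.float32)), P[:,:2].mean(0))
im_s=im["pixels"][100:220,280:400]; cv2.imwrite("pics/crop1.png",cv2.resize(im_s[...,::-1],None,fx=4,fy=4,interpolation=cv2.INTER_CUBIC))
E
```

```text
top base 3337 0.0187 ((675.5753784179688, -18.018768310546875), (295.6522216796875, 218.13380432128906), 11.849674224853516)
 box [[509.0, 58.0], [553.0, -155.0], [843.0, -94.0], [798.0, 119.0]]
 lamp 620 0.23569863339233055 ((662.967529296875, 10.691055297851562), (109.88198852539062, 87.85701751708984), 1.691580891609192)
 post dark 30 [ 0.5934 -0.156   0.116 ] [ 0.60015854 -0.14888043  0.11962693]
 roll 53 [ 0.574 -0.007  0.092] [0.638 0.036 0.137] [0.621 0.021 0.114]
scene base 2998 0.0203 ((639.3674926757812, -23.3233642578125), (190.75511169433594, 189.2353057861328), 89.6993637084961)
 box [[544.0, -118.0], [733.0, -119.0], [734.0, 72.0], [545.0, 73.0]]
 lamp 719 0.2361162353560503 ((666.15185546875, 10.667594909667969), (91.4556655883789, 111.73757934570312), 89.72097778320312)
 post dark 51 [ 0.5974 -0.1481  0.0931] [ 0.60273184 -0.14335796  0.10688268]
 roll 746 [ 0.57  -0.008  0.08 ] [0.64  0.042 0.142] [0.614 0.027 0.112]
cork 1180 0.006726354185384142 ((0.4410191774368286, -0.3146333694458008), 0.06420843303203583) [ 0.43645304 -0.32314909]
```

View pics/crop1.png

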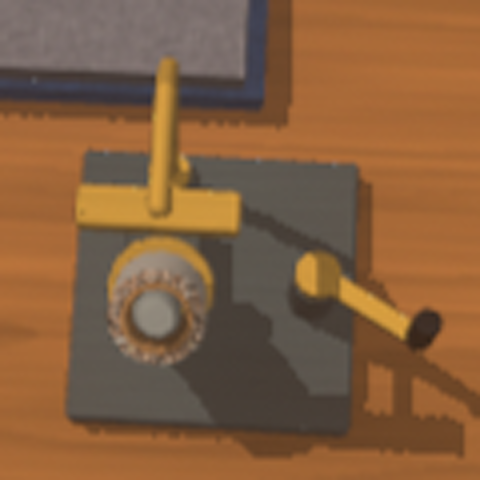

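```bash
cat >> h.py <<'E'
S0=np.array([.605,.0125,0]); YAW=0.0
A=np.array([-.5,0,np.sqrt(.75)]); LOW=np.array([-np.sqrt(.75),0,-.5])
def on_sp(s,low=.0): return S0+R.from_euler('z',YAW).apply(np.array([.015,0,.075])+A*s+LOW*low)
def quat(sgn,tilt=30,yaw=0.0):
    t=np.radians(tilt); z=np.array([np.sin(t),0,-np.cos(t)]); y=np.array([0,sgn,0.]); x=np.cross(y,z)
    return (R.from_euler('z',yaw)*R.from_matrix(np.stack([x,y,z],1))).as_quat()
E
python3 - <<'E'
from h import *
im=np.load("top0.npy",allow_pickle=True).item(); w=cloud(im); px=im["pixels"]
hsv=cv2.cvtColor(px,cv2.COLOR_RGB2HSV)
z=w[...,2]; b=np.zeros(z.shape,np.uint8); s=np.s_[130:215,290:375]
b[s]=(hsv[s][...,1]<90)&(abs(z[s]-.02)<.01)
n,l,st,_=cv2.connectedComponentsWithStats(b); k=1+st[1:,4].argmax()
P=w[l==k]; print("base top",cv2.boxPoints(cv2.minAreaRect(P[:,:2].astype(np.float32)*1000)).round(0).tolist())
def ray(im,u,v,h):
    T=np.linalg.inv(im["camera_from_world"]); d=T[:3,:3]@[(u-im["cx"])/im["fx"],(v-im["cy"])/im["fy"],1]; o=T[:3,3]
    return o+d*(h-o[2])/d[2]
sub=hsv[220:285,410:480]; print(sub[32,35],sub[2,2],sub[60,2])
m=(cv2.absdiff(px[220:285,410:480],cv2.GaussianBlur(px,(0,0),.1)[220:285,410:480])).sum()
g=((sub[...,2]>178)&(sub[...,0]>12)).astype(np.uint8); g=cv2.morphologyEx(cv2.morphologyEx(g,cv2.MORPH_CLOSE,np.ones((5,5))),cv2.MORPH_OPEN,np.ones((7,7)))
c=max(cv2.findContours(g,0,1)[0],key=cv2.contourArea); e=cv2.fitEllipse(c); print(e,ray(im,e[0][0]+410,e[0][1]+220,.008).round(4))
for sg in(1,-1):
    for nm,p,q in(("hi",[.46,.0125,.36],quat(sg)),("pre",on_sp(.16,.0035),quat(sg)),("gr",on_sp(.041,.0035),quat(sg)),("cork",[.437,-.323,.06],quat(sg,0)),("lev",[.55,-.155,.11],quat(sg,0))):
        q_=r.inverse_kinematics(np.array(p),q); print(sg,nm,None if q_ is None else np.round(q_,2))
E
```

```text
base top [[542.0, -119.0], [732.0, -121.0], [733.0, 67.0], [544.0, 69.0]]
[ 16 149 178] [ 13 169 161] [ 13 171 164]
((34.44516372680664, 31.3929500579834), (38.0079460144043, 40.89632797241211), 149.66444396972656) [ 0.4387 -0.3247  0.008 ]
1 hi [-0.1  -0.19  2.01  0.07  0.81 -1.71]
1 pre [-0.08  0.16  2.06  0.11  0.4  -1.74]
1 gr [-0.07  0.44  2.    0.2   0.19 -1.83]
1 cork [-0.72  0.57  1.79 -0.    0.78 -2.29]
1 lev [-0.36  0.54  1.7  -0.    0.91 -1.93]
-1 hi [-0.1  -0.19  2.01  0.07  0.81  1.43]
-1 pre [-0.08  0.16  2.06  0.11  0.4   1.4 ]
-1 gr [-0.07  0.44  2.    0.2   0.19  1.31]
-1 cork [-0.72  0.57  1.79 -0.    0.78  0.85]
-1 lev [-0.36  0.54  1.7  -0.    0.91  1.21]
```

```bash
sed -i 's/S0=.*/S0=np.array([.604,.011,0]); YAW=0.0/' h.py; python3 - <<'E'
from h import *
q=quat(-1); r.set_gripper(1.0)
r.move_to(np.array([.42,.0125,.38]),q); r.move_to(on_sp(.15,.0035),q)
r.move_linear(on_sp(.085,.0035),vel=.1)
print(r.current_t(),r.current_tool_pos(),r.current_contact_force())
a=optics.get_image("scene")["pixels"][90:270,200:400]; b=optics.get_image("top")["pixels"][90:270,240:440]
cv2.imwrite("pics/g1.png",cv2.resize(np.hstack([a,b])[...,::-1],None,fx=2,fy=2,interpolation=cv2.INTER_CUBIC))
E
```

```text
3.9333 [0.57355782 0.01100858 0.14750579] [-0.05792911 -0.08041451 -0.47756849]
```

View pics/g1.png

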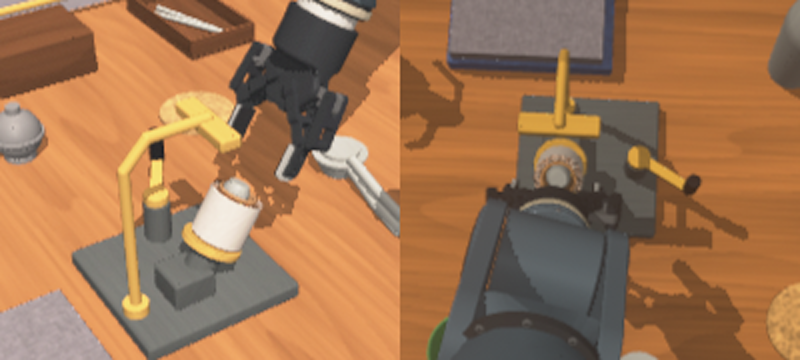

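The fingers straddle the spindle's axis: the tips in the scene half are at (237,135) and (287,175), and the spindle tip is at (237,187). The tips look farther back than expected, so I'll check this with depth.

```bash
python3 - <<'E'
from h import *
im=optics.get_image("scene"); w=cloud(im); s=np.s_[110:190,300:360]
P=w[s].reshape(-1,3); H=cv2.cvtColor(im["pixels"],cv2.COLOR_RGB2HSV)[s].reshape(-1,3)
k=(H[:,1]<110)&np.isfinite(P[:,0])
o=on_sp(0); d=P-o; sa=d@A; pe=d@-LOW; y=P[:,1]-S0[1]
for lo,hi in((-60,-30),(30,65)):
    j=k&(y*1000>lo)&(y*1000<hi)&(sa>.03)&(sa<.25)&(abs(pe)<.08)
    print(lo,j.sum(),"s min pct",np.percentile(sa[j],[0,2,10,50]).round(3),"perp",np.percentile(pe[j],[2,50,98]).round(3),"y",np.percentile(y[j],[2,98]).round(3))
# roll and spindle tip
p2=w[150:225,280:345].reshape(-1,3); h2=cv2.cvtColor(im["pixels"],cv2.COLOR_RGB2HSV)[150:225,280:345].reshape(-1,3)
d=p2-o; sa=d@A; pe=d@-LOW; y=p2[:,1]-S0[1]; rad=np.hypot(pe,y)
for a in np.arange(0,.1,.01):
    j=(abs(sa-a-.005)<.005)&(rad<.045); 
    if j.sum(): print(a.round(2),j.sum(),"rad",np.percentile(rad[j],[10,50,90]).round(3))
E
```

```text
-60 409 s min pct [0.108 0.115 0.122 0.155] perp [-0.015  0.002  0.013] y [-0.06  -0.031]
30 595 s min pct [0.103 0.106 0.117 0.162] perp [-0.015  0.005  0.018] y [0.03  0.062]
0.0 164 rad [0.024 0.027 0.033]
0.01 119 rad [0.024 0.026 0.029]
0.02 127 rad [0.024 0.027 0.03 ]
0.03 122 rad [0.025 0.027 0.029]
0.04 129 rad [0.024 0.027 0.029]
0.05 185 rad [0.02  0.026 0.03 ]
0.06 96 rad [0.011 0.014 0.02 ]
0.07 28 rad [0.004 0.009 0.01 ]
```

```bash
cat >> h.py <<'E'
def tips():
    im=optics.get_image("scene"); w=cloud(im); s=np.s_[100:215,280:370]
    P=w[s].reshape(-1,3); H=cv2.cvtColor(im["pixels"],cv2.COLOR_RGB2HSV)[s].reshape(-1,3)
    d=P-on_sp(0); sa=d@A; pe=d@-LOW; y=P[:,1]-S0[1]
    for lo,hi in((-.065,-.034),(.034,.065)):
        j=(H[:,1]<110)&(y>lo)&(y<hi)&(sa>.02)&(sa<.25)&(abs(pe)<.025)
        print("tips",j.sum(),np.percentile(sa[j],[1,5]).round(3),"innermost y",np.percentile(y[j],[5,95]).round(3),"perp",np.percentile(pe[j],[5,95]).round(3))
    return im
E
python3 - <<'E'
from h import *
print(r.current_tool_pos(),R.from_quat(r.current_ee_rot()).as_matrix().round(3).tolist(),r.current_opening(),r.finger_overhang)
tips()
r.move_linear(on_sp(.065,.0035),vel=.05)
print(r.current_tool_pos(),r.current_contact_force()); im=tips()
a=im["pixels"][90:240,220:400]
cv2.imwrite("pics/g2.png",cv2.resize(a[...,::-1],None,fx=4,fy=4,interpolation=cv2.INTER_CUBIC))
E
```

```text
[0.573584   0.01098171 0.14762196] [[0.865, 0.0, 0.501], [0.0, -1.0, -0.0], [0.501, 0.0, -0.865]] 0.996513506343027 0.022
tips 446 [0.113 0.118] innermost y [-0.063 -0.038] perp [-0.013  0.009]
tips 727 [0.105 0.112] innermost y [0.035 0.062] perp [-0.011  0.011]
[0.58340421 0.01103817 0.12916133] [-0.84896516  0.17582556 -0.33373669]
tips 351 [0.084 0.112] innermost y [-0.063 -0.037] perp [-0.013  0.009]
tips 796 [0.084 0.092] innermost y [0.035 0.062] perp [-0.013  0.01 ]
```

View pics/g2.png

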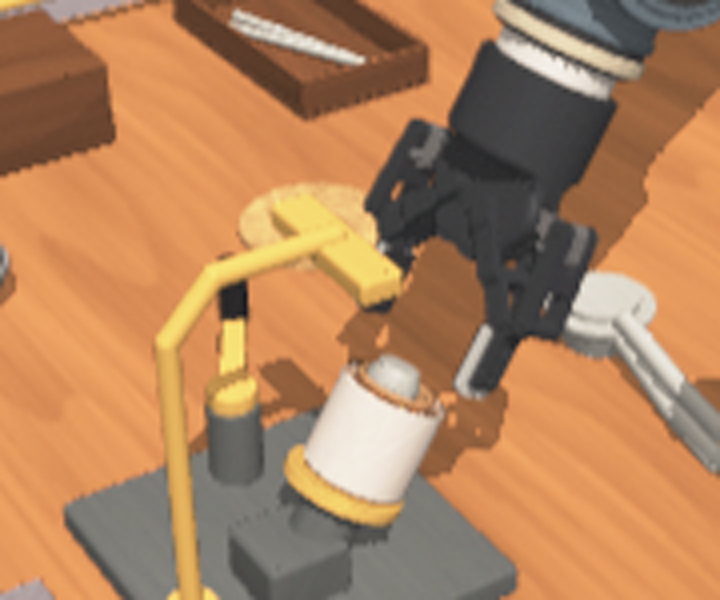

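The picture shows the tips at about (475,385), just beside the roll's top rim at (440,400) and well clear of the lamp. The camera puts the tips about 28 mm farther back than the TCP data implies. A TCP height of s=0.026 on the spindle is safe either way, so I'll go there in steps, watching the force and measuring the tips again.

```bash
python3 - <<'E'
from h import *
f0=r.current_contact_force()
for s in(.055,.045,.035,.026):
    r.move_linear(on_sp(s,.0035),vel=.06); f=r.current_contact_force(); print(s,f.round(1))
    if np.linalg.norm(f-f0)>6: print("contact"); break
im=tips()
a=im["pixels"][90:240,220:400]
cv2.imwrite("pics/g3.png",cv2.resize(a[...,::-1],None,fx=4,fy=4,interpolation=cv2.INTER_CUBIC)); print(r.current_t())
E
```

```text
0.055 [-0.5 -0.3 -0.3]
0.045 [-0.1  0.2 -0.3]
0.035 [ 0.1  0.6 -0.1]
0.026 [-0.5 -1.3 -0.4]
tips 322 [0.046 0.052] innermost y [-0.062 -0.04 ] perp [-0.015  0.008]
tips 985 [0.046 0.056] innermost y [0.035 0.061] perp [-0.014  0.013]
6.0333
```

View pics/g3.png

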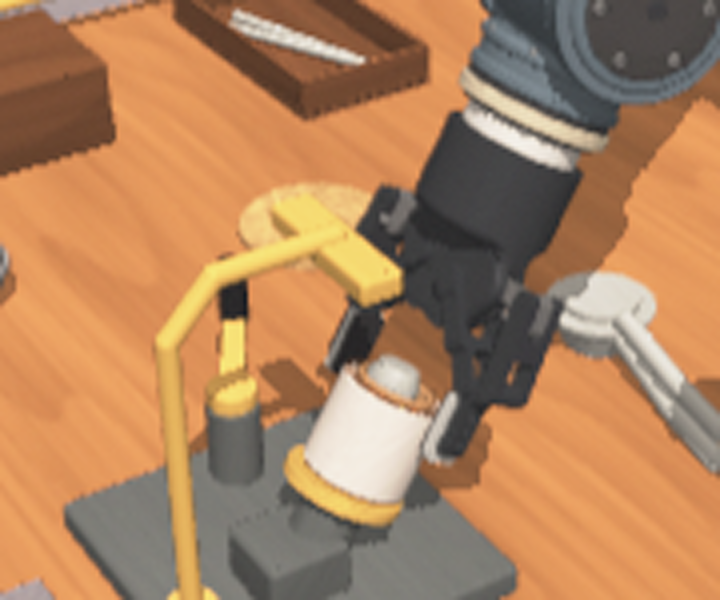

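The fingertips at (440,455) and (345,365) straddle the roll, about 16 mm below its rim, and are clear of the lamp. I'll go 8 mm deeper and grip.

```bash
python3 - <<'E'
from h import *
r.move_linear(on_sp(.018,.0035),vel=.05); print(r.current_contact_force().round(1))
r.set_gripper(0.0,40); print("open",r.current_opening(),r.current_contact_force().round(1))
im=tips()
a=im["pixels"][90:240,220:400]
cv2.imwrite("pics/g4.png",cv2.resize(a[...,::-1],None,fx=4,fy=4,interpolation=cv2.INTER_CUBIC)); print(r.current_t(),r.current_tool_pos())
E
```

```text
[-0.1  0.1 -0.3]
open 0.7024511156105642 [-5.7 -2.6  7.5]
tips 168 [0.032 0.046] innermost y [-0.061 -0.035] perp [-0.008  0.009]
tips 1062 [0.032 0.043] innermost y [0.035 0.063] perp [-0.014  0.014]
6.7667 [0.60688768 0.01073881 0.08933347]
```

View pics/g4.png

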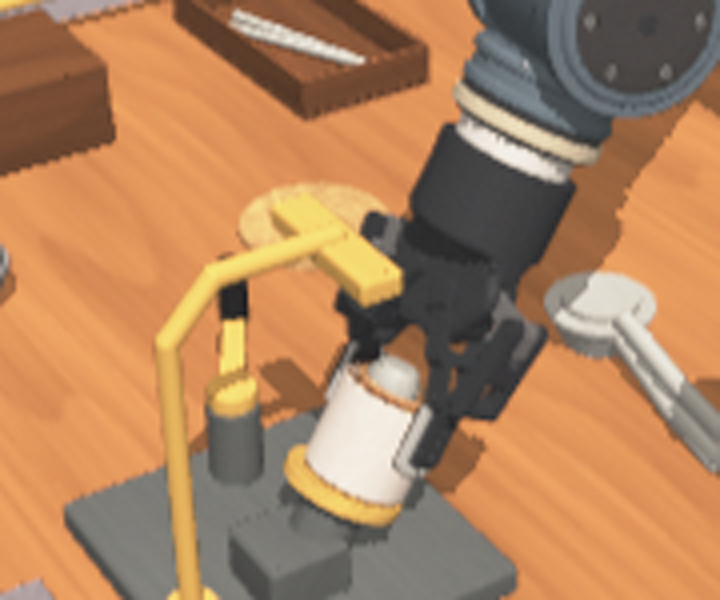

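The roll is gripped at an opening of 60 mm, with the pad at (410,440) on its upper half. Now I'll slide it off along the axis.

```bash
python3 - <<'E'
from h import *
for s in(.022,.03,.05,.07,.09,.11):
    r.move_linear(on_sp(s,.0032),vel=.06); f=r.current_contact_force(); print(s,f.round(1),round(r.current_opening(),3))
    if np.linalg.norm(f)>25: print("STOP"); break
im=optics.get_image("scene"); w=cloud(im)
a=im["pixels"][60:240,200:416]
cv2.imwrite("pics/g5.png",cv2.resize(a[...,::-1],None,fx=3,fy=3,interpolation=cv2.INTER_CUBIC)); print(r.current_t())
# roll extent along axis
H=cv2.cvtColor(im["pixels"],cv2.COLOR_RGB2HSV); s=np.s_[100:220,280:380]
P=w[s].reshape(-1,3); h=H[s].reshape(-1,3); d=P-on_sp(0); sa=d@A; pe=d@-LOW; y=P[:,1]-S0[1]
j=(h[:,1]<60)&(h[:,2]>150)&(np.hypot(pe,y)<.04)&(sa>.03); print(j.sum(),np.percentile(sa[j],[1,5,50,95,99]).round(3))
E
```

```text
0.022 [ 1.  -0.9 -0.3] 0.699
0.03 [ 0.2 -1.3 -0.2] 0.704
0.05 [ 0.2 -0.6 -0.1] 0.701
0.07 [-0.1 -0.5 -1.8] 0.697
0.09 [ 0.2  0.  -2. ] 0.701
0.11 [-0.  -0.7 -2.1] 0.699
9.2833
908 [0.032 0.039 0.113 0.147 0.152]
```

View pics/g5.png

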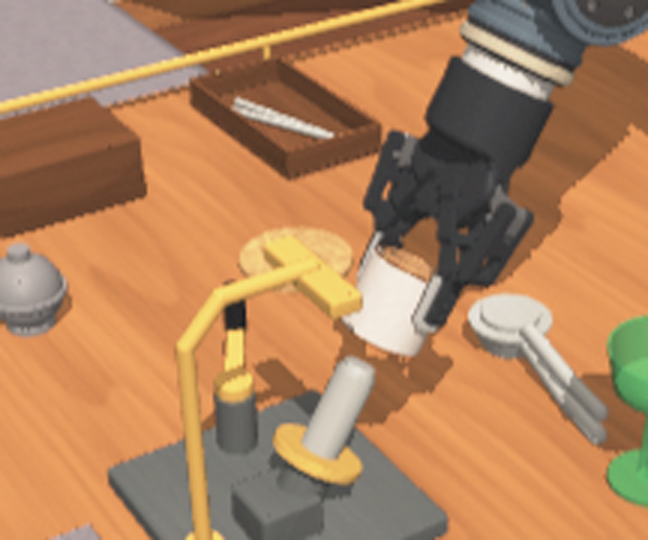

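The roll is free: its lower edge is at (385,345), off the spindle tip at (355,365), and the lamp is untouched. I'll carry it to above the coaster upright and measure it there.

```bash
python3 - <<'E'
from h import *
r.move_linear(on_sp(.15,.0032),vel=.12); r.move_linear(np.array([.45,.011,.33]),vel=.2)
r.move_to(np.array([.4387,-.3247,.16]),quat(-1,0)); r.move_linear(np.array([.4387,-.3247,.09]),vel=.12)
print(r.current_t(),r.current_tool_pos(),r.current_contact_force().round(1),r.current_opening())
for n in("scene","top"):
    im=optics.get_image(n); w=cloud(im); H=cv2.cvtColor(im["pixels"],cv2.COLOR_RGB2HSV)
    d=np.linalg.norm(w[...,:2]-[.4387,-.3247],axis=-1)
    j=(H[...,1]<60)&(H[...,2]>140)&(d<.06)&(w[...,2]>.03); P=w[j]
    if len(P): print(n,len(P),np.percentile(P,[2,50,98],axis=0).round(3).tolist())
    v,u=np.where(d<.06); print(v.min(),v.max(),u.min(),u.max())
    if n=="scene": A1=im["pixels"][max(v.min()-60,0):v.min()+90,u.mean().astype(int)-90:u.mean().astype(int)+90]
    else: A2=im["pixels"][175:325,350:530]
cv2.imwrite("pics/p1.png",cv2.resize(np.hstack([A1,A2])[...,::-1],None,fx=2.2,fy=2.2,interpolation=cv2.INTER_CUBIC))
E
```

```text
12.8333 [ 0.43913156 -0.32480275  0.09070909] [ 0.8 -0.  -1.3] 0.7031773041764104
scene 357 [[0.425, -0.337, 0.076], [0.457, -0.302, 0.107], [0.47, -0.284, 0.287]]
0 158 275 318
top 1 [[0.46, -0.303, 0.101], [0.46, -0.303, 0.101], [0.46, -0.303, 0.101]]
199 274 421 552Traceback (most recent call last):
  File "<stdin>", line 13, in <module>
    return _nx.concatenate(arrs, 1, dtype=dtype, casting=casting)
           ~~~~~~~~~~~~~~~^^^^^^^^^^^^^^^^^^^^^^^^^^^^^^^^^^^^^^^
ValueError: all the input array dimensions except for the concatenation axis must match exactly, but along dimension 0, the array at index 0 has size 90 and the array at index 1 has size 150
```

By depth the roll's bottom is at z≈0.073, 18 mm below the TCP as expected, and the roll is centred. I'll lower it until it touches.

```bash
python3 - <<'E'
from h import *
p=np.array([.4387,-.3247,.035]); r.move_linear(p,vel=.08); r.sleep(.2)
f0=r.current_contact_force(); print(f0.round(1))
while p[2]>.020:
    p[2]-=.0015; r.move_linear(p,vel=.02); f=r.current_contact_force()
    if f[2]-f0[2]>3: break
print("touch",p[2],r.current_tool_pos().round(4),(f-f0).round(1))
im=optics.get_image("scene"); a=im["pixels"][60:190,210:380]
cv2.imwrite("pics/p1.png",cv2.resize(a[...,::-1],None,fx=3.5,fy=3.5,interpolation=cv2.INTER_CUBIC)); print(r.current_t())
E
```

```text
[-0.1 -0.2 -1.3]
touch 0.025999999999999995 [ 0.4389 -0.3249  0.027 ] [-4.3  3.3 13.6]
15.5167
```

View pics/p1.png

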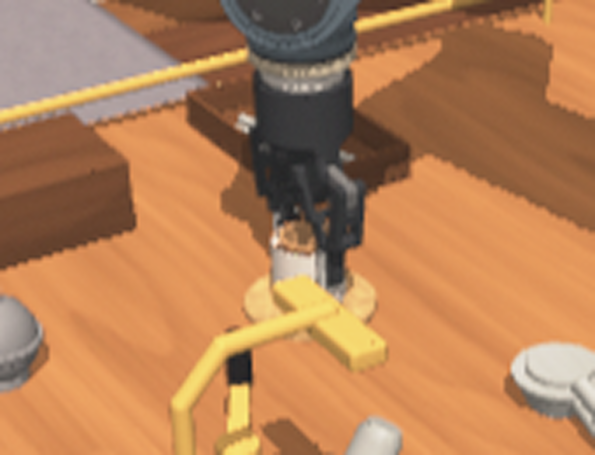

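The roll stands on the coaster, at about (297,260) in the crop, with cork visible all round it. Next: release, lift, check, and go to the lever with shut fingers.

```bash
python3 - <<'E'
from h import *
r.set_gripper(1.0); r.sleep(.2); p=np.array([.4387,-.3247,.2]); r.move_linear(p,vel=.12)
r.move_to(np.array([.52,-.158,.25]),quat(-1,0)); r.set_gripper(0.0,40)
r.move_linear(np.array([.535,-.158,.085]),vel=.15); print(r.current_t(),r.current_tool_pos(),r.current_opening(),r.current_contact_force().round(1))
im=optics.get_image("top"); w=cloud(im); H=cv2.cvtColor(im["pixels"],cv2.COLOR_RGB2HSV)
d=np.linalg.norm(w[...,:2]-[.4387,-.3247],axis=-1)
j=(d<.07)&(w[...,2]>.05)&(w[...,2]<.09); P=w[j]; print("roll",len(P),cv2.minEnclosingCircle(P[:,:2].astype(np.float32)),P.mean(0),P[:,2].max())
im2=optics.get_image("scene")
a=im2["pixels"][90:240,200:380]; b=im["pixels"][140:290,330:510]
cv2.imwrite("pics/l1.png",cv2.resize(np.hstack([a,b])[...,::-1],None,fx=2.2,fy=2.2,interpolation=cv2.INTER_CUBIC))
w=cloud(im2); j=(abs(w[...,1]+.158)<.03)&(abs(w[...,0]-.535)<.03)&(w[...,2]>.03); P=w[j]; print("tip",len(P),np.percentile(P,[1,5,50],axis=0).round(3).tolist())
q=P[P[:,2]<.11]; print(np.percentile(q,[5,95],axis=0).round(3).tolist() if len(q) else "")
E
```

```text
20.5167 [ 0.5354094  -0.15816356  0.08579999] 0.0008718053464952144 [ 0.4 -1.4 -0.1]
roll 342 ((0.4381673038005829, -0.3235681354999542), 0.030282605439424515) [ 0.43731779 -0.32217908  0.06304115] 0.07035810678966814
tip 778 [[0.508, -0.186, 0.094], [0.518, -0.183, 0.141], [0.55, -0.144, 0.236]]
[[0.537, -0.162, 0.091], [0.545, -0.147, 0.101]]
```

View pics/l1.png

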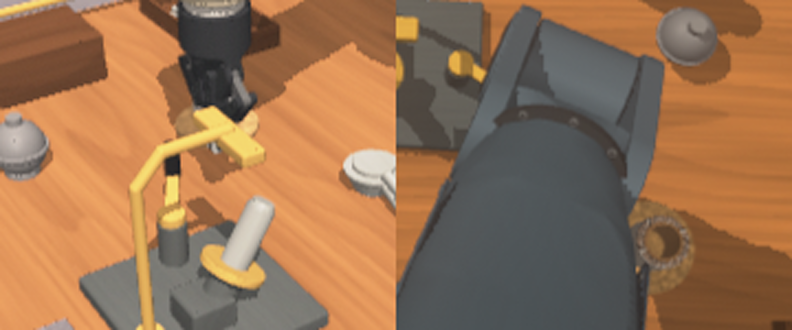

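The roll is upright at (0.438,-0.324) with its 30 mm radius well inside the coaster. In the left half the shut fingertips, at about (215,145), are just in front of the post at (172,165). Now I'll push the lever with force monitoring.

```bash
python3 - <<'E'
from h import *
f0=r.current_contact_force(); p=np.array([.56,-.158,.085]); r.move_linear(p,vel=.1)
for x in np.r_[np.arange(.565,.642,.01),np.arange(.643,.672,.002)]:
    p[0]=x; r.move_linear(p,vel=.06); f=r.current_contact_force()-f0
    print(round(x,3),f.round(1))
    if -f[0]>9: break
r.sleep(.15); print("end",r.current_tool_pos().round(4),(r.current_contact_force()-f0).round(1),r.current_t())
a=optics.get_image("scene"); w=cloud(a); a=a["pixels"][90:240,200:380]; b=optics.get_image("top")["pixels"][100:250,300:480]
cv2.imwrite("pics/l2.png",cv2.resize(np.hstack([a,b])[...,::-1],None,fx=2.2,fy=2.2,interpolation=cv2.INTER_CUBIC))
E
```

```text
0.565 [-0.3  0.4  0.8]
0.575 [ 0.1 -0.2  1.9]
0.585 [-1.2 -0.1  1.5]
0.595 [-1.2  0.7  1.6]
0.605 [-1.8 -0.5  2.2]
0.615 [-2.3 -0.4  2.5]
0.625 [-2.8 -1.3  2.1]
0.635 [-2.9  0.9  1.6]
0.643 [-3.   2.2  1.5]
0.645 [-3.6  4.2  0.2]
0.647 [-3.9  3.4 -0.2]
0.649 [-4.2  2.5 -0.7]
0.651 [-4.1  2.1  0.3]
0.653 [-12.6   3.3   4.7]
end [ 0.6516 -0.1577  0.0849] [-11.    3.5   5.5] 25.1667
```

View pics/l2.png

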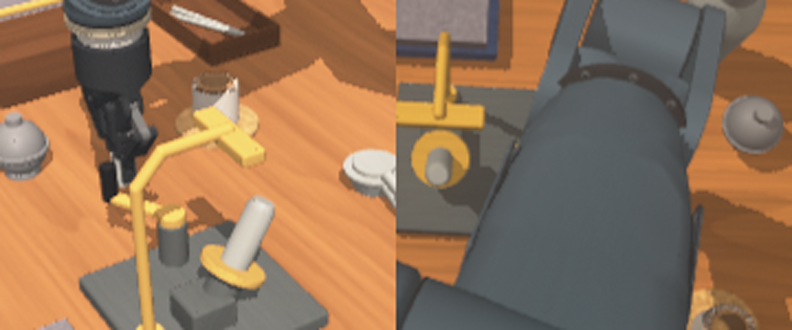

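The lever hit its stop at TCP x=0.6516 m (predicted 0.6515), where the force rose sharply to 12.6 N; the arm is swung back and the post is at (108,185). Now I'll release it, retreat and verify.

```bash
python3 - <<'E'
from h import *
r.move_linear(np.array([.53,-.158,.085]),vel=.12); r.move_linear(np.array([.45,-.1,.3]),vel=.2)
r.move_to(np.array([.25,.35,.3]),quat(-1,0)); r.sleep(.5); print(r.current_t(),r.current_contact_force().round(1))
im=optics.get_image("top"); w=cloud(im); V=im["pixels"].max(-1)
d=np.linalg.norm(w[...,:2]-[.438,-.3236],axis=-1); P=w[(d<.07)&(w[...,2]>.05)]
print("roll",len(P),cv2.minEnclosingCircle(P[:,:2].astype(np.float32)),np.median(P[:,2]))
t=(V<70)&(w[...,2]>.1)&(w[...,2]<.125)&(abs(w[...,0]-.62)<.08)&(abs(w[...,1]+.155)<.05); print("post",t.sum(),np.median(w[t],0))
save(im,"end")
E
```

```text
30.0667 [ 0.3  0.  -0.2]
roll 343 ((0.4376693069934845, -0.32333844900131226), 0.03011595830321312) 0.06387297835256034
post 42 [ 0.59049537 -0.15397828  0.11508228]
```

View pics/end.png

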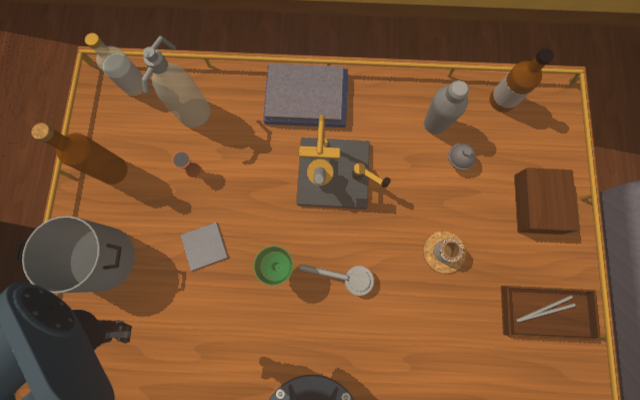

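The roll stands on the cork coaster at (450,250), the lever post is back at rest at (386,182), and everything else is where it was.

```bash
python3 -c "
from cell import r
r.hand_in(); print(r.current_t())"
```

```text
the job is handed in; nothing more can be done
the job is handed in; nothing more can be done
```

The roll is off the spindle and standing on end on the cork coaster. The lever has been swung to its stop and has sprung back. I handed the job in at about 30 s of the 61 s allowed.

**Roll:** I gripped it with the tool tilted 30° and slid it about 90 mm straight along the spindle, with at most about 2 N on the wrist. I then lowered it until it touched the cork (about 14 N) and released it. The last check puts it upright at (0.438, -0.323). The coaster centre measured (0.439, -0.325), so the roll is within 2 mm of centre and wholly on the coaster.

**Lever:** The force rose sharply at TCP x = 0.6516 m (predicted stop 0.6515 m), reaching about 12.6 N. After I let go, the post was seen at (0.590, -0.154), against an initial reading of (0.593, -0.156), so it is back at rest.

**Other things:** The lamp was not touched in any picture or force reading. The rest of the cart looks unmoved in the final top view, and the wrist force was about 0 with the arm clear.

**One disagreement:** The camera showed the fingertips about 28 mm farther back along the tool than the stated TCP data implies. I took grasp depth, placing height and lever height from camera and force readings instead; all three worked out as expected.

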